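# Close the battery pack cover and hold it down

## Robot

A 7-joint arm with a two-finger parallel gripper is mounted at the origin on the work surface. World frame = base frame: x ahead of the robot, y to its left, z up, the work surface at z = 0. Lengths are in mm, angles in rad, forces in N, time in s.
With the tool pointing down it reaches from about 400 to 875 mm from the base axis. Payload 4.4 kg.
Tool frame: the origin (TCP) lies at the very end of the fingers, on their centre line; the grasp point (between the pads) lies 19 mm behind it; y points along the fingers, x is the direction in which the jaws open and shut, and the axes are right-handed (so a half turn about y gives the same grasp; the last joint's range is limited). The gripper opens to 85 mm and grips with 20 to 120 N. Pads are 22 mm wide; open, the fingers measure 114 mm over their backs; the gripper's body (76 mm by 85 mm) begins 54 mm behind the grasp point. The pads swing forward as they close: fully open they stand 13 mm farther back than shut.
Start: joints at [-1.22, 0.628, 0.038, 1.517, -0.027, 0.996, -0.02], TCP at [263.121, 594.378, 204.013] pointing down, gripper open.
Joint ranges: [-3.06, 3.06], [-0.37, 2.12], [-1.25, 1.32], [0.18, 2.47], [-1.1, 4.24], [0.23, 1.98], [-2.94, 2.94]. Speed limits (rad/s): [2.57, 2.57, 3.14, 3.14, 3.14, 3.14, 3.14].

## Interface

Orientations are given as [roll, pitch, yaw] about the fixed x, y, z axes, in that order (R = Rz(yaw) Ry(pitch) Rx(roll)).
In Python, from cell import readout, eyes, finish_job gives the robot as it stands. The module is installed in compiled form; this text tells all that it offers.
- The arm moves only by the tool apply_moves, never from a script. Its argument "commands" is a list that holds one entry, the list of rows, each a list of 6 numbers: the shift along the tool's x, y, z in units of 0.04 m (1.0 is 0.04 m), then the turn, a rotation vector about the tool's x, y, z in units of 5 degrees (1.0 is 5 degrees). A call has 1 to 8 rows; each row shifts and turns the pose as measured when the row begins, along the tool's axes as they then stand; what a row does not reach is not made up. A row lasts 1/12 s, in which the tool goes at most 41.7 mm and 7.16 degrees, less where a joint would pass 70% of its speed; a pose out of reach is approached as far as the arm can. A call with a number of a shift or a turn outside -1 to 1 is refused whole. A call with a gripper value outside its range is refused whole. "claw" is the finger opening in mm, from 0 to 85.4, set as the call begins (left out, the last holds). The fingers move at their own pace and stop on an object; the grip force is fixed at half the most. Time passes only in rows, so rows that do not move let the fingers close. It gives the time, the measured TCP pose, the force and the opening at its end, in the units of the state.
- readout.read_state(): the state, without advancing time (a new reading comes with each control period).
- eyes.get_image(name): name is "scene" or "top" or "wrist"; returns a dict with "image" (400x640x3 uint8, red, green, blue), "mtx" (3x3 intrinsics, pixels), "rvec" (rotation vector, rad) and "tvec" (3), from world to camera coordinates, as OpenCV has them. Camera axes: x right, y down, z forward; pixel columns grow to the right and rows downward; lengths in mm; the calibration is good to about 2 mm. A picture is of the moment at which its call begins. There is no depth.
- finish_job(): hands the job in, once; it reports no verdict.
The state is a dict: "clock": time; "qpos": joint angles; "qd": joint speeds; "tau": joint torques, N m; "eef_pos": TCP position; "tool_rot": TCP orientation; "force": force on the tool from outside, world axes, zero at the start; "torque": the same for the moment, N m; "width": finger opening in mm.
Only numpy, scipy, OpenCV 4.12 (cv2) and the standard library are available. Lean on these libraries where they do the work, as an engineer would, in place of code of your own. Each camera call takes 0.05 s, during which the arm holds its last target. There are 200 camera calls.

## Task

Close up the battery pack: lift the loose orange cover by its black grip rib and lay it into the recess on top of the black case, so that the metal wing of the fastener comes up through the cover's slot, and let go. Then turn the wing a quarter turn clockwise (seen from above) until the slot line on its head is in line with the two white marks across the cover. Finally press the sprung-up far end of the cover (round grey pad) fully down onto the case with the fingertips, and finish while holding it pressed there; leave the other things on the bench where they are.

Things in the scene. Friction and masses are not known exactly. Their poses are not given: they have to be found in the camera images.
- case: black open-topped battery pack case with four green cells, 70 (x) x 184 (y) x 85 mm (z), fixed to the bench. Origin under its centre, z up, long axis y. The fastener stands at own y = -58 mm, a sprung brass contact at y = +62 mm
- seat (a point): centre of the level recess (62 x 176 mm) on top of the case, 78 mm above the bench, level with the narrow rim on which the cover's underside must rest; axes of the case. A lip 4 mm thick and 7 mm high walls the recess: 3 mm play all round the cover
- fastener (a joint): quarter-turn fastener in the case, vertical axis. About 0: wing along the case's y, passes through the cover's slot; 1.571: wing across (along the case's x), slot line in line with the white marks, cover locked. Grows clockwise seen from above; range -0.15 to 1.62 rad; stays where left, friction 0.04 N m
- wing_top (a point): centre of the top of the fastener's metal wing (28 long, 9 wide, 25 mm high), 33 mm above the rim, 28 mm above the laid cover; a black slot line runs along it. The wing's underside is 3 mm above the laid cover, on a stem 8 mm thick. Axes turn with the wing (y along it)
- cover: loose orange cover plate 56 (x) x 170 (y) x 5 mm (z), about 90 g, at first flat on the bench. Origin at the centre of its underside, z up, long axis y. Slot 17 (x) x 38 mm (y) through it at own y = -58 mm, a white mark along x on each side of it; fits the case only with its +y towards the case's +y
- grip (a point): centre of the top of the cover's black grip rib, 14 mm wide (x), 36 mm long (y), 28 mm high above the plate; 33 mm above the cover's underside, at own y = +6 mm
- cover_slot (a point): centre of the cover's slot, on the underside of the cover
- pad (a point): centre of the round grey pad (32 mm dia) on the cover's top face at own y = +62 mm. When the cover is laid, the brass spring beneath holds this end 4 mm up; it takes about 7 N on the pad to press it down on the rim
- spare_cell_a: loose green battery cell standing upright, 26 dia x 65 mm; origin at its foot
- spare_cell_b: a second loose green cell, same size, standing; origin at its foot
- screwdriver: screwdriver with black handle, 150 mm long, lying
- tape_roll: amber tape roll lying flat, 72 dia x 19 mm
- screw_jar: small clear jar with black cap, 48 dia x 60 mm
- tweezers: steel tweezers lying flat, 115 mm long
- screw_dish: small steel dish, 64 dia x 16 mm
There are look-alikes about, which are no part of the job. There is more than one size of the cover; the job needs the largest.

How it is judged (in metres and radians):
On the way, in this order (a step that is already met when the one before it is completed fails the run):
1. the cover lies in the case's recess over the wing, and is let go (horizontal distance between cover and case below 0.006 m and angle between the y axis of cover and the y axis of case, either way round below 0.1 rad and z of cover_slot in the frame of seat below 0.003 m and y of cover_slot in the frame of seat below -0.045 m and contact force between the fingers and cover below 0.2 N and value of joint fastener below 0.4 rad), for 0.2 s.
2. the fastener is turned until its slot is in line with the marks, the cover in place (horizontal distance between cover and case below 0.006 m and angle between the y axis of cover and the y axis of case, either way round below 0.1 rad and z of cover_slot in the frame of seat below 0.003 m and y of cover_slot in the frame of seat below -0.045 m and value of joint fastener above 1.42 rad), for 0.2 s.
At the end, for the whole second after the job is handed in: the cover lies in the recess (within 6 mm and 0.1 rad, slot end within 3 mm of the rim), the fastener is turned past 1.42 rad, and the robot presses the cover with more than 3 N so that its pad end is down within 1.5 mm of the rim, throughout the last second (all of step 2 and z of pad in the frame of seat below 0.0065 m and contact force between any of the fingers, the arm and cover above 3 N); the arm keeps its last pose, push and grip.
It fails at once if another thing on the bench is knocked away (moved over 25 mm) (distance of any of spare_cell_a, spare_cell_b, screwdriver, tape_roll, screw_jar, tweezers, screw_dish from where it was at the start of the episode above 0.025 m).
It also fails if it takes over 54 s, if anything falls off the work surface, if the arm or the gripper's body presses on something with over 40 N, if the wrist force passes 120 N, or if a joint passes its speed limit or range.

## Working session

There is one attempt and no reset: what is moved stays moved. The work goes in short steps, Python scripts to look and compute and a tool call to move; the robot and the scene stay as the last step left them, time stands still between calls to the robot, and variables do not carry over. Pictures are saved under pics/ and viewed, about 8 in all and at most 12, crops included, and the job is handed in when it is done.

Besides the shell and the picture viewer there is one more tool, called after ">>>" by a JSON object that holds its "name" and its "arguments". apply_moves: Moves the arm, as the interface text tells. Shifts and turns lie within -1 to 1; 1 stands for 0.04 m of shift or 5 degrees of turn. Its arguments: {"type":"object","properties":{"commands":{"type":"array"},"claw":{"type":"number"}},"required":["commands"]}

```bash
mkdir -p pics; python3 - <<'E'
from cell import readout, eyes
import cv2,pickle
d={n:eyes.get_image(n) for n in("scene","top")}
pickle.dump(d,open('im0.pkl','wb'))
for n in d: cv2.imwrite(f'pics/{n}0.png',d[n]["image"][:,:,::-1]); print(n,d[n]["mtx"].tolist(),d[n]["rvec"],d[n]["tvec"])
print(readout.read_state())
E
```

```text
scene [[426.4790310460188, 0.0, 311.36278822482404], [0.0, 426.4790310460188, 193.5034385088097], [0.0, 0.0, 1.0]] [ 1.04833441  2.38442673 -1.04275811] [ 371.75021581 -221.29723103 1466.24729232]
top [[432.7981720968371, 0.0, 320.7365762271486], [0.0, 432.7981720968371, 196.99685388333026], [0.0, 0.0, 1.0]] [ 2.13344967 -2.11693364  0.20626124] [   3.63607348  582.26273954 1320.67210347]
{'clock': 0.1, 'qpos': array([-1.21977299,  0.62920956,  0.03847496,  1.51828242, -0.02699118,
        0.99630775, -0.01996727]), 'qd': array([-3.64920363e-04, -2.66516613e-03,  3.47438897e-04, -2.67786053e-03,
       -5.31675370e-05, -1.16085900e-04, -4.20447459e-04]), 'tau': array([ 2.59048458e-03, -5.64540696e+01,  1.23013381e+00, -1.93976426e+01,
        1.11896207e-02,  5.46617433e-03, -9.21379240e-06]), 'eef_pos': array([262.90150065, 593.79070807, 203.20559763]), 'tool_rot': array([-1.57083644,  0.00168785,  1.15398573]), 'force': array([0.20812957, 0.47233947, 0.59890217]), 'torque': array([ 0.02610092,  0.05513587, -0.02026443]), 'width': 85.49040424050929}
```

View pics/scene0.png

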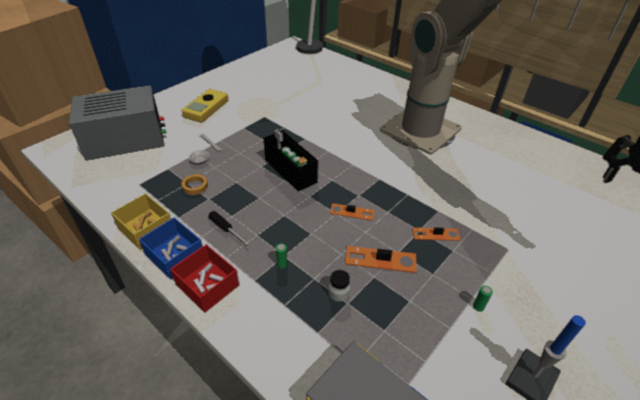

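View pics/top0.png

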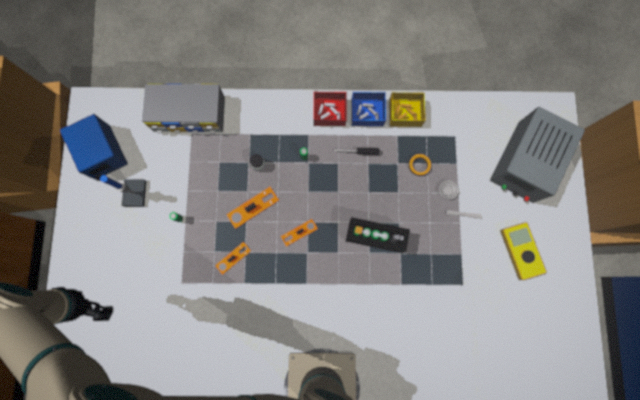

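Candidates for the cover, as scene and top pixels: the biggest orange plate at (381,259) / (253,207), and look-alikes at (352,211) / (299,233) and (437,234) / (233,258). I choose the biggest. I'll measure it and check it in a close crop.

```bash
cat >h.py <<'E'
import numpy as np,cv2
def ray(d,px,z):
    R=cv2.Rodrigues(np.array(d["rvec"],float))[0];t=np.array(d["tvec"],float).ravel();C=-R.T@t
    p=cv2.undistortPoints(np.array(px,float).reshape(-1,1,2),np.array(d["mtx"]),None).reshape(-1,2)
    v=np.c_[p,np.ones(len(p))]@R
    return C+v*((z-C[2])/v[:,2])[:,None]
def proj(d,P): return cv2.projectPoints(np.array(P,float).reshape(-1,3),np.array(d["rvec"],float),np.array(d["tvec"],float),np.array(d["mtx"]),None)[0].reshape(-1,2)
def orange(im):
    h=cv2.cvtColor(im,cv2.COLOR_RGB2HSV); return cv2.inRange(h,(5,150,90),(18,255,255))
E
python3 - <<'E'
import pickle,numpy as np,cv2
from h import *
d=pickle.load(open('im0.pkl','rb'))
for n in d:
    m=orange(d[n]["image"]); cs=cv2.findContours(cv2.morphologyEx(m,cv2.MORPH_CLOSE,np.ones((5,5))),0,1)[0]
    for c in cs:
        if cv2.contourArea(c)<40: continue
        W=ray(d[n],c.reshape(-1,2),5)[:,:2].astype(np.float32)
        print(n,c.reshape(-1,2).mean(0).round(),[np.round(v,1) for v in cv2.minAreaRect(W)])
t=d["top"]
print('case',ray(t,[[347,220],[351,218],[409,233],[407,250],[398,237],[358,230]],85).round())
print('obj',{k:ray(t,[p],z)[0].round() for k,p,z in [('cellA',(304,153),60),('jar',(257,160),60),('cellB',(176,217),30),('tape',(420,165),19),('dish',(449,189),16),('tweez',(463,214),2),('drv',(360,151),10)]})
a=cv2.resize(t["image"][185:285,210:310],None,fx=4,fy=4,interpolation=2);b=cv2.resize(t["image"][185:285,330:430],None,fx=4,fy=4,interpolation=2)
cv2.imwrite('pics/crop.png',np.hstack([a,b])[:,:,::-1])
E
```

```text
scene [381. 259.] [array([558. , 232.7]), array([ 58.3, 168.5]), np.float64(34.0)]
scene [436. 234.] [array([393.9, 290. ]), array([ 38.2, 117.8]), np.float64(42.8)]
scene [143. 220.] [array([ 880.1, -303.8]), array([38. , 57.8]), np.float64(88.0)]
scene [352. 212.] [array([477.9,  79.5]), array([ 39.7, 116.1]), np.float64(29.5)]
scene [194. 184.] [array([ 699.1, -324.7]), array([82.4, 69.2]), np.float64(85.6)]
top [231. 259.] [array([391.8, 289. ]), array([ 37.1, 114. ]), np.float64(40.8)]
top [301. 231.] [array([475.4,  77.4]), array([ 37. , 115.3]), np.float64(28.9)]
top [253. 207.] [array([556. , 231.8]), array([ 54.7, 167.2]), np.float64(34.4)]
top [ 54. 175.] [array([658.6, 896.4]), array([32.9, 95.2]), np.float64(89.0)]
case [[ 505.  -73.   85.]
 [ 511.  -85.   85.]
 [ 466. -263.   85.]
 [ 415. -255.   85.]
 [ 454. -229.   85.]
 [ 474. -107.   85.]]
obj {'cellA': array([725.,  63.,  60.]), 'jar': array([701., 214.,  60.]), 'cellB': array([518., 471.,  30.]), 'tape': array([ 700., -320.,   19.]), 'dish': array([ 620., -413.,   16.]), 'tweez': array([ 539., -460.,    2.]), 'drv': array([ 749., -123.,   10.])}
```

View pics/crop.png

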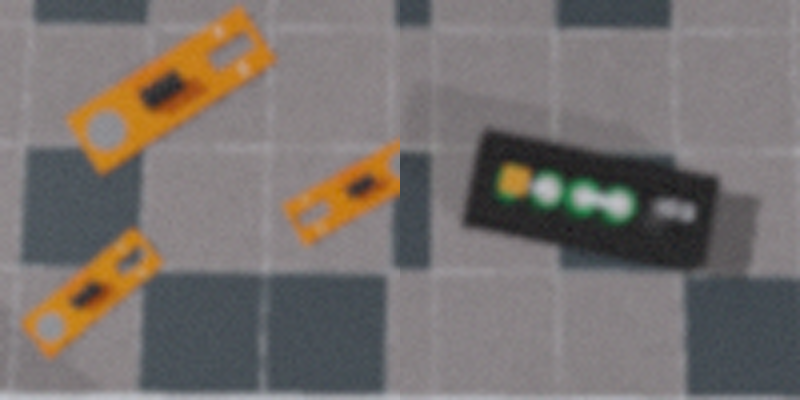

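Crop: the chosen cover has its slot at crop (235,48), white marks beside it, rib at (163,90) and pad at (107,130). So its +y points towards world +y, with yaw about 34°. The case has its fastener at (675,210) and brass contact at (515,180), so its +y points the same way, with yaw about -12°. I'll turn first, then travel over the cover.

```bash
cat >go.py <<'E'
import sys,numpy as np
from cell import readout
from scipy.spatial.transform import Rotation as Ro
def go(x,y,z,yaw):
    s=readout.read_state();R=Ro.from_euler('xyz',s["tool_rot"]);T=Ro.from_euler('xyz',[-90,0,yaw],degrees=True)
    print('clock %.2f'%s["clock"],'pos',s["eef_pos"].round(1),'rpy',np.degrees(s["tool_rot"]).round(2),'F',s["force"].round(1),'w',round(s["width"],1),'q7 %.2f'%s["qpos"][6])
    print(' now-axes shift/40:',(R.inv().apply(np.array([x,y,z])-s["eef_pos"])/40).round(3),'after-turn axes:',(T.inv().apply(np.array([x,y,z])-s["eef_pos"])/40).round(3),' turn/5deg:',(np.degrees((R.inv()*T).as_rotvec())/5).round(3))
if __name__=="__main__": go(*map(float,sys.argv[1:5]))
E
python3 go.py 554 237 200 34
```

```text
clock 0.10 pos [262.9 593.8 203.2] rpy [-90.     0.1   66.12] F [0.2 0.5 0.6] w 85.5 q7 -0.02
 now-axes shift/40: [ -5.21    0.089 -10.266] after-turn axes: [  1.045   0.08  -11.464]  turn/5deg: [ 6.000e-03  6.424e+00 -1.900e-02]
```

>>> {"name": "apply_moves", "arguments": {"commands": [[[0,0,0,0,0.9,0],[0,0,0,0,0.9,0],[0,0,0,0,0.9,0],[0,0,0,0,0.9,0],[0,0,0,0,0.9,0],[0,0,0,0,0.9,0],[0,0,0,0,0.9,0]]], "claw": 45}}

```text
clock: 0.68
eef_pos: [261.7, 591.0, 199.2]
tool_rot: [-1.576, 0.009, 0.579]
force: [0.3, 1.0, -0.0]
width: 45.3
```

```bash
python3 go.py 554 237 200 34
```

```text
clock 0.68 pos [261.7 591.  199.2] rpy [-90.28   0.49  33.2 ] F [ 0.3  1.  -0. ] w 45.3 q7 -0.50
 now-axes shift/40: [  1.267   0.025 -11.407] after-turn axes: [  1.108  -0.02  -11.424]  turn/5deg: [ 0.055 -0.16  -0.099]
```

>>> {"name": "apply_moves", "arguments": {"commands": [[[0.1,-0.01,-0.95,0,0,0],[0.1,-0.01,-0.95,0,0,0],[0.1,-0.01,-0.95,0,0,0],[0.1,-0.01,-0.95,0,0,0],[0.1,-0.01,-0.95,0,0,0],[0.1,-0.01,-0.95,0,0,0],[0.1,-0.01,-0.95,0,0,0],[0.1,-0.01,-0.95,0,0,0]]]}}

```text
clock: 1.35
eef_pos: [450.0, 355.9, 197.1]
tool_rot: [-1.57, 0.017, 0.6]
force: [0.5, 0.1, 1.0]
width: 45.1
```

```bash
python3 go.py 554 237 200 34
```

```text
clock 1.35 pos [450.  355.9 197.1] rpy [-89.93   0.96  34.4 ] F [0.5 0.1 1. ] w 45.1 q7 0.01
 now-axes shift/40: [ 0.465 -0.085 -3.921] after-turn axes: [ 0.494 -0.072 -3.918]  turn/5deg: [-0.013  0.079 -0.191]
```

>>> {"name": "apply_moves", "arguments": {"commands": [[[0.12,-0.02,-0.95,0,0,-0.05],[0.12,-0.02,-0.95,0,0.05,-0.05],[0.12,-0.02,-0.95,0,0,-0.05],[0.12,-0.02,-0.9,0,0,-0.05],[0,0,0,0,0,0],[0,0,0,0,0,0]]]}}

```text
clock: 1.85
eef_pos: [559.7, 223.8, 198.4]
tool_rot: [-1.577, 0.002, 0.581]
force: [-0.7, 0.5, -0.4]
width: 45.1
```

```bash
python3 go.py 554 237 200 34; python3 - <<'E'
from cell import eyes
import cv2,pickle
from h import *
d=eyes.get_image("wrist");pickle.dump(d,open('w1.pkl','wb'));cv2.imwrite('pics/w1.png',d["image"][:,:,::-1])
m=orange(d["image"]); cs=cv2.findContours(cv2.morphologyEx(m,cv2.MORPH_CLOSE,np.ones((5,5))),0,1)[0]
for c in cs:
    if cv2.contourArea(c)<400: continue
    print(c.reshape(-1,2).mean(0).round(),[np.round(v,1) for v in cv2.minAreaRect(ray(d,c.reshape(-1,2),5)[:,:2].astype(np.float32))])
print(proj(d,[[554,237,33],[557,232,5]]))
E
```

```text
clock 1.85 pos [559.7 223.8 198.4] rpy [-90.34   0.11  33.26] F [-0.7  0.5 -0.4] w 45.1 q7 0.27
 now-axes shift/40: [ 0.062 -0.043  0.353] after-turn axes: [ 0.067 -0.04   0.353]  turn/5deg: [ 0.067 -0.147 -0.023]
[190. 220.] [array([475.6,  79.8]), array([ 38.3, 116.7]), np.float64(29.6)]
[317. 147.] [array([556. , 231.5]), array([ 55.5, 167.5]), np.float64(33.9)]
[212.  35.] [array([406.3, 272.5]), array([38.9, 72.8]), np.float64(40.5)]
[[317.94320863 154.42382352]
 [317.58785536 154.24150007]]
```

View pics/w1.png

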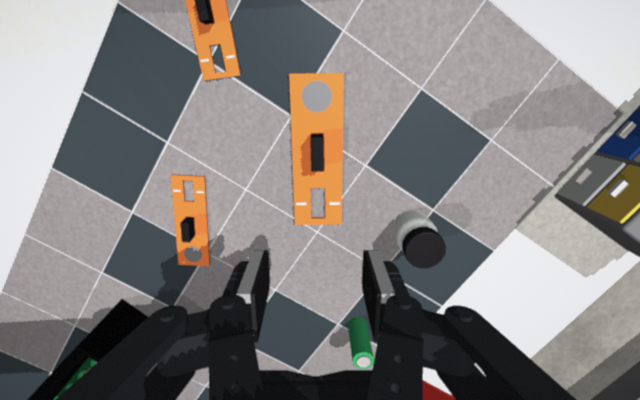

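The wrist view shows the big cover straight ahead, with its pad at (317,96), rib at (317,152) and slot at (318,203). It gives centre (556,231.5) and yaw 33.9°, which agrees with the other cameras. Next I descend.

>>> {"name": "apply_moves", "arguments": {"commands": [[[0.07,0,0.36,0.06,-0.14,0],[0,0.9,0,0,0,0],[0,0.9,0,0,0,0],[0,0.9,0,0,0,0],[0,0.3,0,0,0,0],[0,0,0,0,0,0]]]}}

```text
clock: 2.4
eef_pos: [549.2, 253.1, 76.0]
tool_rot: [-1.565, -0.005, 0.61]
force: [0.7, -0.2, 0.2]
width: 45.2
```

```bash
python3 go.py 552.7 236.5 9 33.9
```

```text
clock 2.40 pos [549.2 253.1  76. ] rpy [-89.65  -0.31  34.93] F [ 0.7 -0.2  0.2] w 45.2 q7 0.29
 now-axes shift/40: [-0.176  1.672 -0.401] after-turn axes: [-0.16   1.675 -0.394]  turn/5deg: [-0.07   0.207  0.062]
```

>>> {"name": "apply_moves", "arguments": {"commands": [[[-0.12,0,-0.25,-0.05,0.14,0.05],[0,0.5,0,0,0,0],[0,0.2,0,0,0,0],[0,0,0,0,0,0]]]}}

```text
clock: 2.73
eef_pos: [548.9, 248.7, 49.6]
tool_rot: [-1.567, -0.003, 0.606]
force: [0.1, 0.1, -0.5]
width: 44.9
```

```bash
python3 go.py 552.7 236.5 9 33.9
```

```text
clock 2.73 pos [548.9 248.7  49.6] rpy [-89.77  -0.18  34.71] F [ 0.1  0.1 -0.5] w 44.9 q7 0.30
 now-axes shift/40: [-0.099  1.014 -0.309] after-turn axes: [-0.092  1.015 -0.306]  turn/5deg: [-0.047  0.162  0.036]
```

>>> {"name": "apply_moves", "arguments": {"commands": [[[-0.08,0,-0.2,0,0.1,0],[-0.05,0,-0.15,0,0.1,0],[0,0.4,0,0,0,0],[0,0.3,0,0,0,0],[0,0,0,0,0,0]]]}}

```text
clock: 3.15
eef_pos: [557.6, 233.1, 27.1]
tool_rot: [-1.569, -0.013, 0.585]
force: [-0.7, 0.2, 0.4]
width: 44.7
```

```bash
python3 go.py 552.7 236.5 9 33.9
```

```text
clock 3.15 pos [557.6 233.1  27.1] rpy [-89.92  -0.73  33.51] F [-0.7  0.2  0.4] w 44.7 q7 0.31
 now-axes shift/40: [-0.06   0.451  0.138] after-turn axes: [-0.053  0.452  0.139]  turn/5deg: [-0.016 -0.078  0.147]
```

>>> {"name": "apply_moves", "arguments": {"commands": [[[-0.05,0.25,0.1,0,-0.07,0.15],[0,0.2,0.05,0,0,0],[0,0.05,0,0,0,0],[0,0,0,0,0,0]]]}}

```text
clock: 3.48
eef_pos: [553.5, 236.9, 6.6]
tool_rot: [-1.57, -0.0, 0.59]
force: [0.6, 0.8, -0.2]
width: 45.0
```

```bash
python3 go.py 552.7 236.5 9 33.9
```

```text
clock 3.48 pos [553.5 236.9   6.6] rpy [-8.995e+01 -1.000e-02  3.381e+01] F [ 0.6  0.8 -0.2] w 45.0 q7 0.31
 now-axes shift/40: [-0.023 -0.059  0.002] after-turn axes: [-0.023 -0.059  0.002]  turn/5deg: [-0.011 -0.018  0.003]
```

>>> {"name": "apply_moves", "arguments": {"commands": [[[-0.02,-0.07,0,0,0,0],[0,0,0,0,0,0],[0,0,0,0,0,0],[0,0,0,0,0,0],[0,0,0,0,0,0],[0,0,0,0,0,0]]], "claw": 0}}

```text
clock: 3.98
eef_pos: [553.1, 237.2, 10.6]
tool_rot: [-1.57, -0.002, 0.591]
force: [-0.5, 0.4, -0.2]
width: 0.0
```

```bash
python3 go.py 552.7 236.5 9 33.9
```

```text
clock 3.98 pos [553.1 237.2  10.6] rpy [-89.95  -0.09  33.86] F [-0.5  0.4 -0.2] w 0.0 q7 0.31
 now-axes shift/40: [-0.019  0.041 -0.008] after-turn axes: [-0.019  0.041 -0.008]  turn/5deg: [-0.01  -0.009  0.018]
```

Width 0 suggests the rib isn't between the pads, so I'll look.

```bash
python3 - <<'E'
from cell import eyes,readout
import cv2,pickle
from h import *
D={n:eyes.get_image(n) for n in("wrist","scene")};pickle.dump(D,open('w2.pkl','wb'))
w=D["wrist"]["image"]; p=proj(D["scene"],[[553,237,20]])[0].astype(int); print(p)
s=cv2.resize(D["scene"]["image"][p[1]-50:p[1]+50,p[0]-40:p[0]+40],None,fx=4,fy=4,interpolation=2)
cv2.imwrite('pics/w2.png',np.hstack([cv2.resize(w,(480,300)),s[:300]]) [:,:,::-1])
for n in D:
  m=orange(D[n]["image"]); cs=cv2.findContours(cv2.morphologyEx(m,cv2.MORPH_CLOSE,np.ones((5,5))),0,1)[0]
  for c in cs:
    if cv2.contourArea(c)>300: print(n,[np.round(v,1) for v in cv2.minAreaRect(ray(D[n],c.reshape(-1,2),5)[:,:2].astype(np.float32))])
print(readout.read_state()["width"],proj(D["wrist"],[[553,237,33],[553,237,10]]))
E
```

```text
[383 254]
wrist [array([469. ,  94.6]), array([39. , 88.8]), np.float64(30.0)]
wrist [array([544.1, 249.5]), array([ 55.4, 125.6]), np.float64(34.0)]
wrist [array([415. , 263.9]), array([39.1, 48.6]), np.float64(40.3)]
scene [array([558.1, 232.8]), array([ 58.4, 168.6]), np.float64(34.2)]
scene [array([393.9, 290. ]), array([ 38.2, 117.8]), np.float64(42.8)]
scene [array([477.6,  79.9]), array([ 40.2, 115.3]), np.float64(30.5)]
scene [array([ 699.1, -323.9]), array([84.1, 69.2]), np.float64(85.6)]
-0.07477755334902786 [[314.62481518 261.13846924]
 [314.64811953 240.48682219]]
```

View pics/w2.png

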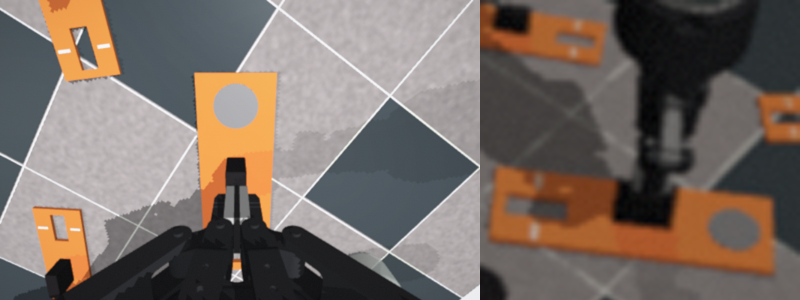

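```bash
python3 - <<'E'
import cv2,pickle
D=pickle.load(open('w2.pkl','rb'))
cv2.imwrite('pics/w2z.png',cv2.resize(D["wrist"]["image"][190:390,220:410],None,fx=3,fy=3,interpolation=2)[:,:,::-1])
E
```

```text
(no output)
```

View pics/w2z.png

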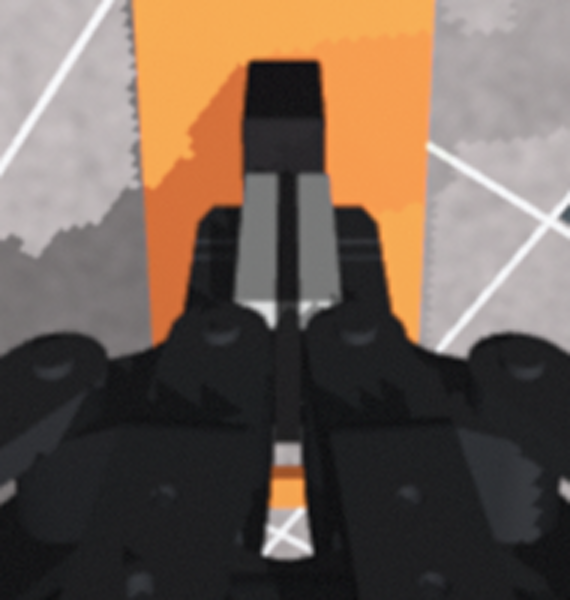

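The picture is ambiguous, so a small test lift will settle it.

>>> {"name": "apply_moves", "arguments": {"commands": [[[0,-0.3,0,0,0,0],[0,-0.4,0,0,0,0],[0,-0.4,0,0,0,0],[0,0,0,0,0,0]]]}}

```text
clock: 4.42
eef_pos: [552.5, 236.5, 57.1]
tool_rot: [-1.57, 0.001, 0.59]
force: [0.8, -0.3, -0.1]
width: 0.1
```

```bash
python3 go.py 552.7 236.5 9 33.9; python3 - <<'E'
from cell import eyes
import pickle
from h import *
D={n:eyes.get_image(n) for n in("wrist","scene")};pickle.dump(D,open('w3.pkl','wb'))
d=D["scene"]
m=orange(d["image"]); cs=cv2.findContours(cv2.morphologyEx(m,cv2.MORPH_CLOSE,np.ones((5,5))),0,1)[0]
for c in cs:
    if cv2.contourArea(c)>300: print([np.round(v,1) for v in cv2.minAreaRect(ray(d,c.reshape(-1,2),5)[:,:2].astype(np.float32))])
p=[384,258]
s=cv2.resize(d["image"][p[1]-50:p[1]+50,p[0]-40:p[0]+40],None,fx=4,fy=4,interpolation=2)
z=cv2.resize(D["wrist"]["image"][190:390,220:410],None,fx=2,fy=2)
cv2.imwrite('pics/w3.png',np.hstack([z,s])[:,:,::-1])
E
```

```text
clock 4.42 pos [552.5 236.5  57.1] rpy [-8.994e+01  4.000e-02  3.383e+01] F [ 0.8 -0.3 -0.1] w 0.1 q7 0.30
 now-axes shift/40: [ 0.005  1.203 -0.005] after-turn axes: [ 0.005  1.203 -0.004]  turn/5deg: [-0.013 -0.014 -0.009]
[array([558. , 232.7]), array([ 58.3, 168.5]), np.float64(34.0)]
[array([393.9, 290. ]), array([ 38.2, 117.8]), np.float64(42.8)]
[array([478.1,  80.1]), array([ 40.2, 115.4]), np.float64(29.2)]
[array([ 699.4, -324.8]), array([82.8, 68.8]), np.float64(83.7)]
```

View pics/w3.png

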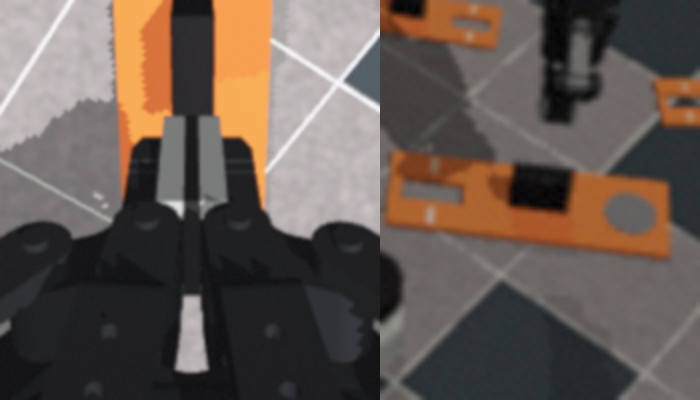

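```bash
python3 - <<'E'
import pickle
from h import *
D=pickle.load(open('w3.pkl','rb'));d=D["scene"]
c,s=np.cos(np.radians(34)),np.sin(np.radians(34))
L=lambda x,y,z:[556.5-s*y+c*x,232+c*y+s*x,z]
f=lambda p:[(p[0]-344)*4+380,(p[1]-208)*4]
for k,P in dict(tip=[552.5,236.5,57],ribtop=L(0,6,33),pad=L(0,62,5),slot=L(0,-58,5),ribA=L(0,-12,33),ribB=L(0,24,33),ribA0=L(0,-12,5),ribB0=L(0,24,5)).items(): print(k,np.round(f(proj(d,P)[0])))
w=D["wrist"];g=lambda p:[(p[0]-220)*2,(p[1]-190)*2]
print([np.round(g(proj(w,P)[0])) for P in ([552.5,236.5,57],L(0,-12,33),L(0,24,33),L(0,62,5))])
E
```

```text
tip [547. 143.]
ribtop [542. 171.]
pad [629. 211.]
slot [431. 188.]
ribA [512. 167.]
ribB [572. 174.]
ribA0 [506. 197.]
ribB0 [566. 204.]
[array([190., 102.]), array([193., 118.]), array([193.,  14.]), array([ 192., -122.])]
```

```bash
python3 - <<'E'
import pickle
from h import *
from scipy.spatial.transform import Rotation as Ro
d=pickle.load(open('w1.pkl','rb'));R=cv2.Rodrigues(d["rvec"])[0];t=d["tvec"].ravel()
T=Ro.from_euler('xyz',np.radians([-90.34,.11,33.26]));p=np.array([559.7,223.8,198.4])
print('f',d["mtx"][0][0],'cam in tool',T.inv().apply(-R.T@t-p).round(1),'optical axis in tool',T.inv().apply(R[2]).round(3))
for b in (0,6,12,20,30,40):
    for s in(-1,1):
        print(b,s,[proj(d,p+T.apply([s*22.5,-b,z]))[0].round() for z in(-11,0,11)])
E
```

```text
f 330.68209346236017 cam in tool [   0.2 -169.    85.1] optical axis in tool [-0.     0.945 -0.326]
0 -1 [array([276., 258.]), array([275., 241.]), array([275., 223.])]
0 1 [array([354., 258.]), array([355., 241.]), array([356., 223.])]
6 -1 [array([275., 264.]), array([274., 246.]), array([273., 228.])]
6 1 [array([355., 263.]), array([356., 246.]), array([357., 228.])]
12 -1 [array([274., 269.]), array([273., 251.]), array([272., 232.])]
12 1 [array([356., 269.]), array([357., 251.]), array([358., 232.])]
20 -1 [array([272., 277.]), array([271., 259.]), array([270., 239.])]
20 1 [array([358., 277.]), array([359., 259.]), array([360., 239.])]
30 -1 [array([269., 289.]), array([268., 269.]), array([267., 249.])]
30 1 [array([361., 289.]), array([362., 269.]), array([363., 249.])]
40 -1 [array([267., 302.]), array([265., 281.]), array([264., 260.])]
40 1 [array([364., 301.]), array([365., 281.]), array([366., 260.])]
```

The TCP reading doesn't match what the cameras show. In the scene and wrist views the fingertips are about 20-25 mm higher than reported, so they closed above the rib. I'll calibrate by contact: part the fingers a little and go down slowly, watching the force.

>>> {"name": "apply_moves", "arguments": {"commands": [[[0,0,0,0,0,0],[0,0,0,0,0,0],[0,0.4,0,0,0,0],[0,0.4,0,0,0,0],[0,0.2,0,0,0,0],[0,0,0,0,0,0]]], "claw": 34}}

```text
clock: 5.02
eef_pos: [549.0, 235.5, 11.1]
tool_rot: [-1.568, 0.007, 0.591]
force: [-0.4, 0.4, -0.6]
width: 33.7
```

>>> {"name": "apply_moves", "arguments": {"commands": [[[0,0.1,0,0,0,0],[0,0.1,0,0,0,0],[0,0.05,0,0,0,0]]]}}

```text
clock: 5.27
eef_pos: [548.7, 235.3, 0.1]
tool_rot: [-1.568, 0.009, 0.591]
force: [-0.9, -0.5, -0.6]
width: 34.0
```

>>> {"name": "apply_moves", "arguments": {"commands": [[[0.08,0.06,0,0,0,-0.05],[0.03,0.06,0,0,0,-0.05],[0,0.05,0,0,0,0],[0,0.05,0,0,0,0]]]}}

```text
clock: 5.6
eef_pos: [553.7, 238.4, -8.6]
tool_rot: [-1.568, -0.003, 0.591]
force: [0.3, -0.2, 0.7]
width: 34.1
```

```bash
python3 go.py 552.7 236.5 -18 33.9
```

```text
clock 5.60 pos [553.7 238.4  -8.6] rpy [-89.87  -0.19  33.84] F [ 0.3 -0.2  0.7] w 34.1 q7 0.31
 now-axes shift/40: [-0.048  0.236 -0.027] after-turn axes: [-0.047  0.236 -0.026]  turn/5deg: [-0.027 -0.011  0.037]
```

>>> {"name": "apply_moves", "arguments": {"commands": [[[-0.03,0.05,0,0,0,0],[0,0.05,0,0,0,0],[0,0.05,0,0,0,0]]]}}

```text
clock: 5.85
eef_pos: [553.0, 237.9, -14.7]
tool_rot: [-1.569, -0.004, 0.591]
force: [0.5, 0.2, 0.1]
width: 34.2
```

>>> {"name": "apply_moves", "arguments": {"commands": [[[0,0.05,0,0,0,0],[0,0.04,0,0,0,0],[0,0.0,0,0,0,0]]]}}

```text
clock: 6.1
eef_pos: [552.6, 237.7, -19.1]
tool_rot: [-1.568, -0.003, 0.591]
force: [-0.6, -0.6, -0.3]
width: 33.9
```

>>> {"name": "apply_moves", "arguments": {"commands": [[[0,0,0,0,0,0],[0,0,0,0,0,0],[0,0,0,0,0,0],[0,0,0,0,0,0],[0,0,0,0,0,0]]], "claw": 0}}

```text
clock: 6.52
eef_pos: [552.7, 237.8, -18.9]
tool_rot: [-1.568, -0.003, 0.591]
force: [-0.4, 0.4, -1.7]
width: 12.9
```

```bash
python3 go.py 552.7 236.5 9 33.9
```

```text
clock 6.52 pos [552.7 237.8 -18.9] rpy [-89.87  -0.2   33.85] F [-0.4  0.4 -1.7] w 12.9 q7 0.32
 now-axes shift/40: [-0.014 -0.698 -0.025] after-turn axes: [-0.017 -0.698 -0.026]  turn/5deg: [-0.027 -0.011  0.04 ]
```

Gripped, with width 12.9. The true tip is therefore well above the reading. I'll use the grasp relation instead: cover underside z = reading + 18.9. Now I lift.

>>> {"name": "apply_moves", "arguments": {"commands": [[[0,-0.3,0,0,0,0],[0,-0.6,0,0,0,0],[0,-0.6,0,0,0,0],[0,-0.6,0,0,0,0],[0,-0.6,0,0,0,0],[0,-0.3,0,0,0,0],[0,0,0,0,0,0]]]}}

```text
clock: 7.1
eef_pos: [550.7, 236.3, 108.7]
tool_rot: [-1.568, 0.001, 0.59]
force: [-0.2, 0.1, -1.1]
width: 12.9
```

```bash
python3 go.py 590 -190 125 -13
```

```text
clock 7.10 pos [550.7 236.3 108.7] rpy [-8.982e+01  3.000e-02  3.381e+01] F [-0.2  0.1 -1.1] w 12.9 q7 0.29
 now-axes shift/40: [-5.114 -0.436 -9.4  ] after-turn axes: [  3.355  -0.408 -10.163]  turn/5deg: [-0.032  9.362 -0.021]
```

>>> {"name": "apply_moves", "arguments": {"commands": [[[0,-0.15,0,0,0.8,0],[0,-0.1,0,0,1,0],[0,-0.1,0,0,1,0],[0,-0.1,0,0,1,0],[0,0,0,0,1,0],[0,0,0,0,1,0],[0,0,0,0,1,0],[0,0,0,0,1,0]]]}}

```text
clock: 7.77
eef_pos: [548.2, 235.4, 127.8]
tool_rot: [-1.568, 0.005, -0.122]
force: [0.9, -0.3, -2.0]
width: 13.0
```

```bash
python3 go.py 590 -190 125 -13
```

```text
clock 7.77 pos [548.2 235.4 127.8] rpy [-89.83   0.28  -6.99] F [ 0.9 -0.3 -2. ] w 13.0 q7 -0.26
 now-axes shift/40: [  2.333   0.026 -10.429] after-turn axes: [  3.412   0.07  -10.128]  turn/5deg: [-0.032  1.201 -0.058]
```

>>> {"name": "apply_moves", "arguments": {"commands": [[[0.2,0,-0.5,0,0.4,0],[0.25,0,-0.9,0,0.2,0],[0.3,0,-0.9,0,0,0],[0.3,0,-0.9,0,0,0],[0.3,0,-0.9,0,0,0],[0.3,0,-0.9,0,0,0],[0.3,0,-0.9,0,0,0],[0.3,0,-0.9,0,0,0]]]}}

```text
clock: 8.43
eef_pos: [587.5, -41.5, 119.5]
tool_rot: [-1.562, 0.016, -0.156]
force: [0.9, 0.2, -1.2]
width: 12.9
```

```bash
python3 go.py 590 -190 125 -13
```

```text
clock 8.43 pos [587.5 -41.5 119.5] rpy [-89.52   0.94  -8.92] F [ 0.9  0.2 -1.2] w 12.9 q7 0.17
 now-axes shift/40: [ 0.635 -0.178 -3.656] after-turn axes: [ 0.896 -0.137 -3.602]  turn/5deg: [-0.09   0.815 -0.191]
```

>>> {"name": "apply_moves", "arguments": {"commands": [[[0.2,-0.05,-0.8,0,0.3,-0.1],[0.2,-0.05,-0.8,0,0.3,-0.1],[0.2,0,-0.8,0,0.2,0],[0.1,0,-0.5,0,0.1,0],[0,0,0,0,0,0],[0,0,0,0,0,0],[0,0,0,0,0,0]]]}}

```text
clock: 9.02
eef_pos: [588.0, -181.1, 119.6]
tool_rot: [-1.571, 0.002, -0.256]
force: [-0.2, 1.1, -0.7]
width: 12.5
```

```bash
python3 go.py 590 -190 125 -13; python3 - <<'E'
from cell import eyes
import cv2,pickle
d={n:eyes.get_image(n) for n in("wrist","top","scene")};pickle.dump(d,open('w4.pkl','wb'))
cv2.imwrite('pics/w4.png',d["wrist"]["image"][:,:,::-1])
E
```

```text
clock 9.02 pos [ 588.  -181.1  119.6] rpy [-90.01   0.11 -14.65] F [-0.2  1.1 -0.7] w 12.5 q7 0.29
 now-axes shift/40: [ 0.105 -0.135 -0.203] after-turn axes: [ 0.1   -0.135 -0.206]  turn/5deg: [ 0.002 -0.33  -0.022]
```

View pics/w4.png

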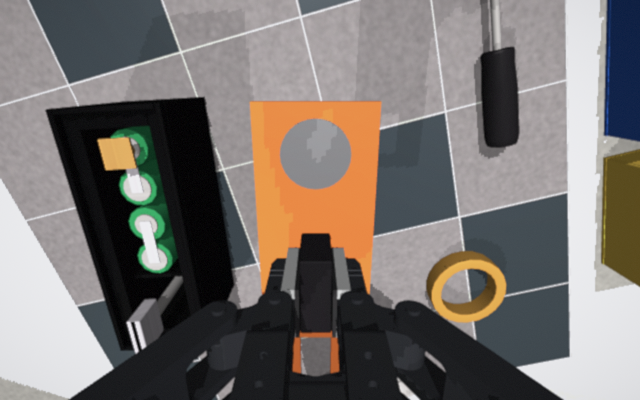

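The wrist view shows the case at left: brass contact at (116,153), wing at (145,320), outer top-left corner near (48,111). The cover is held straight. I'll enhance the dark region to get the lip edges.

```bash
python3 - <<'E'
import pickle
from h import *
d=pickle.load(open('w4.pkl','rb'))["wrist"];t=pickle.load(open('im0.pkl','rb'))["top"]
g=lambda im:(255*(np.clip(im/255.,0,.35)/.35)**.6).astype(np.uint8)
a=cv2.resize(g(d["image"][85:365,30:250]),None,fx=2,fy=2,interpolation=2)
b=cv2.resize(g(t["image"][210:260,340:415]),None,fx=4.6,fy=4.6,interpolation=2)
o=np.zeros((560,800,3),np.uint8);o[:560,:440]=a;o[:230,450:795]=b
cv2.imwrite('pics/w4z.png',o[:,:,::-1])
E
```

```text
(no output)
```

View pics/w4z.png

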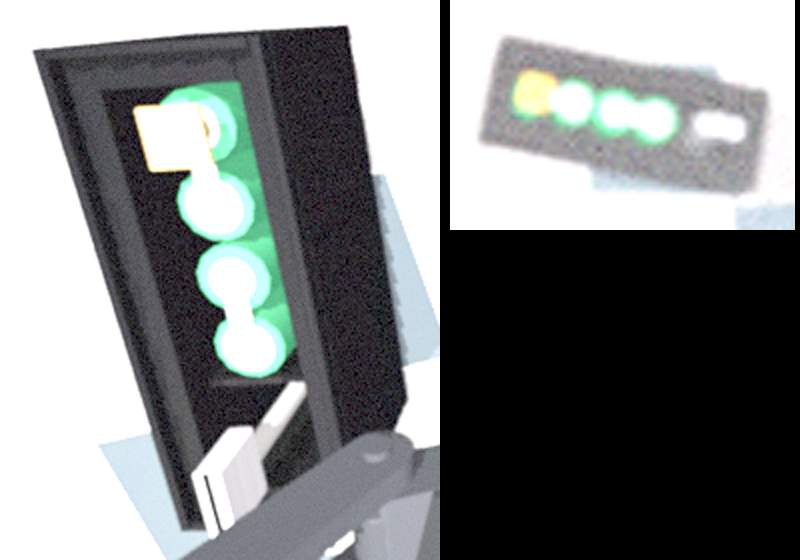

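```bash
python3 - <<'E'
import pickle
from h import *
d=pickle.load(open('w4.pkl','rb'))["wrist"]
c=lambda x,y:[30+x/2,85+y/2]
A,B,C=ray(d,[c(35,50),c(258,32),c(182,528)],85)[:,:2]
print('corners',A.round(1),B.round(1),C.round(1),'w',np.linalg.norm(A-B).round(1),'L',np.linalg.norm(A-C).round(1))
u=(A-C)/np.linalg.norm(A-C);yaw=np.degrees(np.arctan2(-u[0],u[1]));v=np.array([u[1],-u[0]])
v2=(B-A)/np.linalg.norm(B-A)
print('yaw from long',yaw.round(2),'from short',np.degrees(np.arctan2(v2[1],v2[0])).round(2),'centre A,C,B',(A-92*u+35*v).round(1),(C+92*u+35*v).round(1),(B-92*u-35*v).round(1))
w=ray(d,[c(205,475),c(216,535)],111)[:,:2];print('wing slot',w.round(1)); 
cen=((A-92*u+35*v)+(C+92*u+35*v))/2
print('fast exp',(cen-58*u).round(1))
# same method on top camera (z=85)
t=pickle.load(open('im0.pkl','rb'))["top"]
k=lambda x,y:[340+(x-450)/4.6,210+y/4.6]
print('top corners',ray(t,[k(503,36),k(768,90),k(752,193),k(481,143)],85)[:,:2].round(1))
m=orange(d["image"]);cs=max([q for q in cv2.findContours(m,0,1)[0]],key=cv2.contourArea).reshape(-1,2)
# held cover top at z=119.6+18.9+5
P=ray(d,[[250,102],[381,102]],143.5)[:,:2];print('cover far corners',P.round(1),np.linalg.norm(P[0]-P[1]).round(1),np.degrees(np.arctan2(*(P[1]-P[0])[::-1])).round(2))
g=np.radians(-14.65);uu=np.array([-np.sin(g),np.cos(g)]);print('cover centre from corners',(P.mean(0)-85*uu).round(1),'tool',588,-181.1)
print('pad ctr',ray(d,[[315.5,154]],143.5)[0,:2].round(1),'=> centre',(ray(d,[[315.5,154]],143.5)[0,:2]-62*uu).round(1))
E
```

```text
corners [449.9 -73.3] [516.6 -85.4] [ 413.3 -249.9] w 67.8 L 180.3
yaw from long -11.7 from short -10.3 centre A,C,B [ 465.5 -170.5] [ 466.2 -166.9] [ 463.7 -168.4]
wing slot [[ 455.3 -212.4]
 [ 448.3 -236.2]]
fast exp [ 454.1 -225.5]
top corners [[ 512.   -87. ]
 [ 477.1 -263.6]
 [ 408.7 -250.9]
 [ 440.3  -72. ]]
cover far corners [[ 580.3  -99.4]
 [ 633.9 -113.4]] 55.3 -14.68
cover centre from corners [ 585.6 -188.6] tool 588 -181.1
pad ctr [ 601.5 -127.9] => centre [ 585.8 -187.9]
```

>>> {"name": "apply_moves", "arguments": {"commands": [[[-0.4,0,-0.05,0,-0.3,0],[-0.7,0,-0.05,0,-0.2,0],[-0.7,0,0,0,0,0],[-0.7,0,0,0,0,0],[-0.4,0,0,0,0,0],[0,0,0,0,0,0],[0,0,0,0,0,0]]]}}

```text
clock: 9.75
eef_pos: [473.3, -145.4, 119.1]
tool_rot: [-1.564, -0.0, -0.187]
force: [0.6, 0.9, -1.3]
width: 12.6
```

```bash
python3 go.py 464.2 -161.7 110 -11.2
```

```text
clock 9.75 pos [ 473.3 -145.4  119.1] rpy [-8.964e+01 -1.000e-02 -1.071e+01] F [ 0.6  0.9 -1.3] w 12.6 q7 0.38
 now-axes shift/40: [-0.148  0.226 -0.443] after-turn axes: [-0.144  0.229 -0.443]  turn/5deg: [-0.072  0.098  0.002]
```

>>> {"name": "apply_moves", "arguments": {"commands": [[[-0.1,0,-0.3,-0.07,0.09,0],[-0.05,0,-0.15,0,0,0],[0,0,0,0,0,0],[0,0,0,0,0,0]]]}}

```text
clock: 10.08
eef_pos: [468.2, -163.2, 119.6]
tool_rot: [-1.572, -0.005, -0.191]
force: [-0.6, 0.2, -0.8]
width: 13.0
```

```bash
python3 go.py 464.2 -161.7 102 -11.2; python3 - <<'E'
from cell import eyes
import pickle
from h import *
d=eyes.get_image("wrist");s=eyes.get_image("scene");pickle.dump([d,s],open('w5.pkl','wb'))
g=lambda im:(255*(np.clip(im/255.,0,.35)/.35)**.6).astype(np.uint8)
a=g(d["image"]);p=proj(s,[[462,-168,100]])[0].astype(int)
b=cv2.resize(s["image"][p[1]-50:p[1]+50,p[0]-40:p[0]+40],None,fx=4,fy=4,interpolation=2)
o=np.zeros((600,800,3),np.uint8);o[:400,:480]=a[:,60:540];o[:400,480:]=b;cv2.imwrite('pics/w5.png',o[:400,:,::-1])
E
```

```text
clock 10.08 pos [ 468.2 -163.2  119.6] rpy [-90.07  -0.3  -10.94] F [-0.6  0.2 -0.8] w 13.0 q7 0.41
 now-axes shift/40: [-0.108  0.439  0.018] after-turn axes: [-0.106  0.439  0.017]  turn/5deg: [0.013 0.051 0.061]
```

View pics/w5.png

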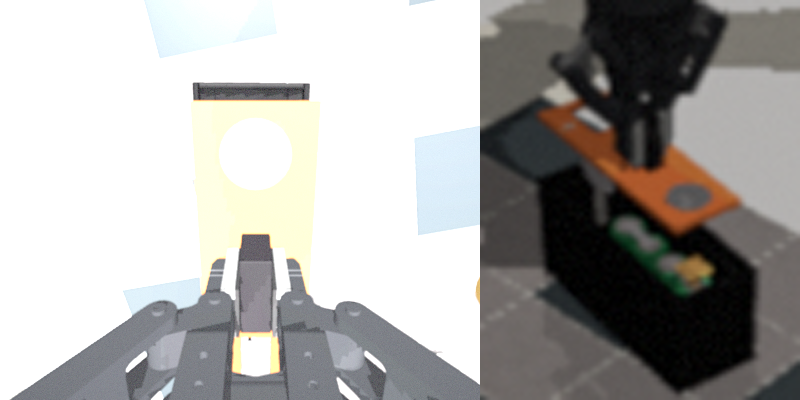

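The wrist crop shows the case's far end peeking out past the cover. The lip's outer corners are near full-frame (253,83) and (370,83), and the cover's edge is at row 101. I'll measure this at sub-pixel level.

```bash
python3 - <<'E'
import pickle
from h import *
d,s=pickle.load(open('w5.pkl','rb'))
g=cv2.cvtColor(d["image"],cv2.COLOR_RGB2GRAY).astype(float)
for r in (86,90,94,97): 
    row=g[r]; k=np.where(row[230:400]<60)[0]+230; print(r,k.min(),k.max(),end=' | ')
print()
for c in(262,290,311,340,362): print(c,g[74:104,c].astype(int)[::1].tolist())
hs=cv2.cvtColor(d["image"],cv2.COLOR_RGB2HSV)
for r in(106,130,160,190):
    k=np.where(orange(d["image"])[r]>0)[0];print('orange',r,k.min(),k.max())
E
```

```text
86 253 369 | 90 253 369 | 94 253 368 | 97 253 368 | 
262 [168, 168, 170, 170, 173, 172, 161, 124, 59, 34, 36, 29, 21, 14, 7, 9, 10, 11, 10, 9, 20, 19, 19, 22, 19, 26, 63, 122, 165, 171]
290 [148, 147, 149, 151, 151, 152, 151, 132, 68, 31, 34, 31, 26, 18, 14, 13, 15, 15, 11, 16, 15, 15, 22, 25, 22, 26, 62, 118, 156, 161]
311 [149, 148, 148, 149, 150, 151, 150, 133, 74, 33, 37, 33, 25, 16, 13, 10, 15, 12, 15, 16, 13, 19, 22, 22, 22, 27, 63, 118, 157, 163]
340 [151, 149, 147, 147, 145, 148, 150, 137, 91, 40, 35, 31, 25, 20, 12, 6, 13, 12, 11, 17, 19, 24, 23, 22, 20, 27, 62, 117, 157, 162]
362 [148, 148, 147, 145, 145, 145, 146, 139, 106, 53, 31, 30, 23, 17, 13, 7, 9, 7, 12, 8, 12, 12, 12, 10, 9, 24, 71, 128, 157, 162]
orange 106 251 380
orange 130 252 378
orange 160 254 376
orange 190 255 374
```

```bash
python3 - <<'E'
import pickle
from h import *
from scipy.spatial.transform import Rotation as Ro
d,s=pickle.load(open('w5.pkl','rb'))
T=Ro.from_euler('xyz',[-90.07,-.3,-10.94],degrees=True);p=np.array([468.2,-163.2,119.6])
f=lambda px,z:T.inv().apply(ray(d,px,z)-p)[:,[0,2]]
for z in(85,83,81,79):
    q=f([[252.5,82.0],[369.7,82.4]],z);print(z,q.round(1).tolist(),'w',(q[1]-q[0])[0].round(1),'mid',q.mean(0).round(2))
for z in(143.5,141.5,139.5):
    q=f([[250.7,101],[380.3,101]],z);print('cover',z,q.round(1).tolist(),'w',(q[1]-q[0])[0].round(1),'mid',q.mean(0).round(2))
E
```

```text
85 [[-37.0, 85.2], [31.2, 84.9]] w 68.2 mid [-2.87 85.02]
83 [[-37.3, 85.2], [31.5, 84.9]] w 68.8 mid [-2.9  85.02]
81 [[-37.7, 85.2], [31.8, 84.9]] w 69.5 mid [-2.92 85.02]
79 [[-38.0, 85.2], [32.1, 84.9]] w 70.2 mid [-2.95 85.02]
cover 143.5 [[-27.7, 77.6], [27.0, 77.5]] w 54.7 mid [-0.33 77.52]
cover 141.5 [[-28.0, 77.4], [27.4, 77.4]] w 55.4 mid [-0.33 77.42]
cover 139.5 [[-28.4, 77.3], [27.8, 77.3]] w 56.2 mid [-0.33 77.31]
```

>>> {"name": "apply_moves", "arguments": {"commands": [[[-0.05,0.05,0.01,0,0.03,0.06],[-0.03,0.15,0.0,0,0,0],[0,0.1,0,0,0,0],[0,0,0,0,0,0],[0,0,0,0,0,0]]]}}

```text
clock: 10.6
eef_pos: [465.4, -161.5, 105.6]
tool_rot: [-1.572, 0.001, -0.193]
force: [-0.1, -0.1, -1.7]
width: 12.6
```

```bash
python3 go.py 465.7 -162.2 70 -11.1
```

```text
clock 10.60 pos [ 465.4 -161.5  105.6] rpy [-9.005e+01  7.000e-02 -1.106e+01] F [-0.1 -0.1 -1.7] w 12.6 q7 0.41
 now-axes shift/40: [ 0.013  0.89  -0.014] after-turn axes: [ 0.012  0.89  -0.015]  turn/5deg: [ 0.009  0.008 -0.014]
```

>>> {"name": "apply_moves", "arguments": {"commands": [[[0.01,0.15,-0.01,0,0,0],[0,0.2,0,0,0,0],[0,0.2,0,0,0,0],[0,0.1,0,0,0,0],[0,0,0,0,0,0]]]}}

```text
clock: 11.02
eef_pos: [465.7, -161.8, 76.6]
tool_rot: [-1.572, 0.001, -0.193]
force: [0.4, 0.5, -1.1]
width: 12.9
```

```bash
python3 go.py 465.7 -162.2 70 -11.1; python3 - <<'E'
from cell import eyes,readout
import pickle
from h import *
from scipy.spatial.transform import Rotation as Ro
d=eyes.get_image("wrist");pickle.dump(d,open('w6.pkl','wb'))
st=readout.read_state();T=Ro.from_euler('xyz',st["tool_rot"]);p=st["eef_pos"]
g=cv2.cvtColor(d["image"],cv2.COLOR_RGB2GRAY).astype(int)
for c in(270,311,350): print(c,g[74:112,c].tolist())
m=orange(d["image"]);print([(r,np.where(m[r]>0)[0][[0,-1]]) for r in(106,110,120,140)])
for r in(88,92,95): print(r,g[r,236:266].tolist(),g[r,358:388].tolist())
E
```

```text
clock 11.02 pos [ 465.7 -161.8   76.6] rpy [-9.004e+01  8.000e-02 -1.103e+01] F [ 0.4  0.5 -1.1] w 12.9 q7 0.44
 now-axes shift/40: [ 0.002  0.164 -0.009] after-turn axes: [ 0.002  0.164 -0.009]  turn/5deg: [ 0.008  0.013 -0.017]
270 [172, 173, 171, 164, 158, 155, 153, 152, 135, 87, 34, 25, 35, 33, 27, 23, 18, 10, 12, 6, 8, 8, 6, 7, 7, 19, 62, 121, 165, 173, 170, 170, 171, 170, 171, 170, 169, 169]
311 [148, 148, 149, 150, 151, 154, 155, 154, 143, 107, 50, 23, 33, 34, 27, 22, 20, 16, 10, 10, 11, 11, 12, 10, 11, 21, 60, 116, 156, 162, 162, 161, 161, 160, 162, 162, 161, 161]
350 [151, 149, 147, 147, 146, 147, 147, 150, 151, 135, 70, 20, 29, 33, 29, 24, 18, 14, 10, 10, 15, 16, 14, 13, 14, 25, 63, 119, 158, 163, 162, 162, 161, 161, 161, 161, 161, 162]
[(106, array([249, 381])), (110, array([249, 381])), (120, array([250, 380])), (140, array([251, 379]))]
88 [172, 173, 173, 173, 153, 85, 26, 16, 19, 22, 22, 23, 10, 9, 18, 26, 27, 29, 28, 28, 30, 28, 27, 22, 28, 29, 27, 29, 27, 29] [30, 28, 31, 30, 32, 30, 28, 28, 28, 30, 31, 31, 30, 30, 29, 31, 31, 31, 30, 29, 30, 29, 30, 22, 9, 10, 14, 23, 23, 22]
92 [170, 171, 172, 170, 155, 100, 38, 15, 19, 20, 25, 23, 18, 8, 3, 10, 8, 8, 6, 6, 12, 7, 12, 9, 8, 4, 13, 10, 10, 11] [10, 11, 10, 9, 11, 9, 10, 8, 12, 6, 12, 7, 11, 11, 12, 5, 10, 9, 10, 6, 10, 14, 8, 11, 8, 12, 21, 20, 23, 21]
95 [169, 171, 172, 173, 161, 111, 46, 15, 20, 20, 22, 24, 18, 11, 7, 3, 9, 13, 9, 10, 10, 11, 10, 14, 15, 12, 14, 17, 16, 12] [11, 12, 14, 10, 8, 11, 13, 14, 15, 15, 15, 17, 16, 11, 15, 14, 14, 13, 11, 12, 13, 12, 5, 4, 10, 15, 21, 20, 22, 19]
```

```bash
python3 - <<'E'
import pickle
from h import *
from scipy.spatial.transform import Rotation as Ro
d=pickle.load(open('w6.pkl','rb'))
T=Ro.from_euler('xyz',[-90.04,.08,-11.03],degrees=True);p=np.array([465.7,-161.8,76.6])
f=lambda px,z:T.inv().apply(ray(d,px,z)-p)[:,[0,2]].round(2)
for dz in(0,-5): print(f([[241.2,83],[390.3,83.7]],85+dz).tolist(),f([[248.7,100.4],[381.8,100.4]],100.5+dz).tolist())
E
```

```text
[[-34.49, 84.7], [34.0, 84.35]] [[-28.54, 77.79], [27.59, 77.75]]
[[-35.55, 84.69], [35.07, 84.32]] [[-29.51, 77.54], [28.56, 77.5]]
```

>>> {"name": "apply_moves", "arguments": {"commands": [[[0,0.12,0,0,0,0],[0,0.08,0,0,0,0],[0,0.02,0,0,0,0],[0,0,0,0,0,0]]]}}

```text
clock: 11.4
eef_pos: [466.0, -162.1, 67.2]
tool_rot: [-1.572, 0.001, -0.193]
force: [-0.4, -0.1, -1.2]
width: 12.8
```

Aligned: centred across, with a 7 mm end gap as designed. I'll lower onto the rim.

>>> {"name": "apply_moves", "arguments": {"commands": [[[-0.01,0.06,0,0,0,0],[0,0.05,0,0,0,0],[0,0.03,0,0,0,0],[0,0,0,0,0,0]]]}}

```text
clock: 11.73
eef_pos: [466.0, -162.2, 61.9]
tool_rot: [-1.572, -0.0, -0.193]
force: [-1.4, -0.1, 2.8]
width: 13.2
```

>>> {"name": "apply_moves", "arguments": {"commands": [[[0,0.04,0,0,0,0],[0,0.02,0,0,0,0],[0,0,0,0,0,0]]]}}

```text
clock: 11.98
eef_pos: [466.0, -162.2, 60.1]
tool_rot: [-1.571, -0.001, -0.193]
force: [-0.9, -0.0, 3.4]
width: 12.7
```

>>> {"name": "apply_moves", "arguments": {"commands": [[[0,0,0,0,0,0],[0,0,0,0,0,0],[0,0,0,0,0,0],[0,0,0,0,0,0]]], "claw": 40}}

```text
clock: 12.32
eef_pos: [466.7, -162.5, 59.9]
tool_rot: [-1.572, -0.002, -0.193]
force: [-1.0, 0.1, 0.5]
width: 39.6
```

>>> {"name": "apply_moves", "arguments": {"commands": [[[0,-0.3,0,0,0,0],[0,-0.6,0,0,0,0],[0,-0.6,0,0,0,0],[0,-0.4,0,0,0,0],[0,0,0,0,0,0],[0,0,0,0,0,0]]]}}

```text
clock: 12.82
eef_pos: [465.7, -162.1, 137.3]
tool_rot: [-1.572, 0.001, -0.193]
force: [-0.6, -0.3, -0.5]
width: 40.3
```

```bash
python3 go.py 454.5 -221 140 -11; python3 - <<'E'
from cell import eyes
import pickle
from h import *
d=eyes.get_image("wrist");s=eyes.get_image("scene");pickle.dump([d,s],open('w7.pkl','wb'))
p=proj(s,[[462,-168,100]])[0].astype(int)
b=cv2.resize(s["image"][p[1]-50:p[1]+50,p[0]-40:p[0]+40],None,fx=4,fy=4,interpolation=2)
cv2.imwrite('pics/w7.png',np.hstack([d["image"][:,60:540],b])[:,:,::-1])
E
```

```text
clock 12.82 pos [ 465.7 -162.1  137.3] rpy [-9.006e+01  6.000e-02 -1.105e+01] F [-0.6 -0.3 -0.5] w 40.3 q7 0.39
 now-axes shift/40: [ 0.007 -0.066 -1.499] after-turn axes: [ 0.006 -0.068 -1.499]  turn/5deg: [ 0.013 -0.01  -0.013]
```

View pics/w7.png

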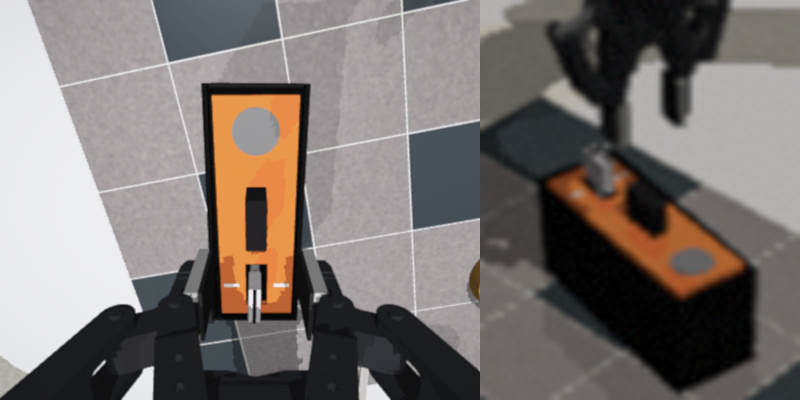

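The cover lies in the recess: orange fills it inside the black lip, and the wing stands up through the slot at crop (254,290), between the marks at (231,285) and (281,285). Next is the wing, 65 mm along -z of the tool.

>>> {"name": "apply_moves", "arguments": {"commands": [[[0,0,-0.3,0,0,0],[0,0,-0.5,0,0,0],[0,0,-0.4,0,0,0],[0,0,-0.1,0,0,0],[0,0,0,0,0,0],[0,0,0,0,0,0]]], "claw": 30}}

```text
clock: 13.42
eef_pos: [452.0, -211.3, 130.6]
tool_rot: [-1.569, 0.013, -0.191]
force: [0.8, 0.0, 0.3]
width: 30.1
```

```bash
python3 go.py 453.3 -225.9 66 -11; python3 - <<'E'
from cell import eyes
import pickle
from h import *
d=eyes.get_image("wrist");pickle.dump(d,open('w8.pkl','wb'))
m=orange(d["image"]);ys,xs=np.where(m>0);print(xs.min(),xs.max(),ys.min(),ys.max())
print(proj(d,[[453,-225.9,111],[464.1-.5,-169,83]]).round())
E
```

```text
clock 13.42 pos [ 452.  -211.3  130.6] rpy [-89.88   0.76 -10.92] F [0.8 0.  0.3] w 30.1 q7 0.49
 now-axes shift/40: [ 0.123  1.614 -0.355] after-turn axes: [ 0.102  1.616 -0.351]  turn/5deg: [-0.024  0.016 -0.152]
274 639 1 277
[[322. 247.]
 [322. 148.]]
```

>>> {"name": "apply_moves", "arguments": {"commands": [[[0.07,0,-0.2,0,0,-0.15],[0.04,0,-0.15,0,0,0],[0,0,0,0,0,0],[0,0,0,0,0,0]]]}}

```text
clock: 13.8
eef_pos: [454.4, -224.0, 129.9]
tool_rot: [-1.567, 0.0, -0.186]
force: [0.3, -0.3, 0.3]
width: 29.9
```

```bash
python3 go.py 453.3 -225.9 66 -11
```

```text
clock 13.80 pos [ 454.4 -224.   129.9] rpy [-8.979e+01  2.000e-02 -1.065e+01] F [ 0.3 -0.3  0.3] w 29.9 q7 0.52
 now-axes shift/40: [-0.017  1.596 -0.058] after-turn axes: [-0.017  1.596 -0.052]  turn/5deg: [-0.043  0.07  -0.003]
```

Now a slow descent around the wing.

>>> {"name": "apply_moves", "arguments": {"commands": [[[-0.01,0.2,-0.04,-0.04,0.06,0],[0,0.3,0,0,0,0],[0,0.3,0,0,0,0],[0,0.3,0,0,0,0],[0,0.1,0,0,0,0],[0,0,0,0,0,0]]]}}

```text
clock: 14.3
eef_pos: [454.7, -224.7, 78.9]
tool_rot: [-1.571, -0.002, -0.191]
force: [0.1, 0.1, -0.4]
width: 29.9
```

```bash
python3 go.py 453.3 -225.9 66 -11
```

```text
clock 14.30 pos [ 454.7 -224.7   78.9] rpy [-90.01  -0.1  -10.93] F [ 0.1  0.1 -0.4] w 29.9 q7 0.55
 now-axes shift/40: [-0.029  0.321 -0.036] after-turn axes: [-0.028  0.321 -0.036]  turn/5deg: [0.003 0.015 0.021]
```

>>> {"name": "apply_moves", "arguments": {"commands": [[[-0.03,0.12,-0.03,0,0,0],[0,0.12,-0.02,0,0,0],[0,0.06,0,0,0,0],[0,0,0,0,0,0]]]}}

```text
clock: 14.63
eef_pos: [453.4, -226.7, 66.3]
tool_rot: [-1.571, -0.003, -0.19]
force: [-0.1, -0.5, 0.8]
width: 29.8
```

>>> {"name": "apply_moves", "arguments": {"commands": [[[0,0,0,0,0,0],[0,0,0,0,0,0],[0,0,0,0,0,0],[0,0,0,0,0,0],[0,0,0,0,0,0]]], "claw": 0}}

```text
clock: 15.05
eef_pos: [452.2, -226.6, 66.6]
tool_rot: [-1.571, -0.001, -0.191]
force: [-0.4, -0.1, -1.6]
width: 7.5
```

```bash
python3 go.py 453.3 -225.9 66 -101
```

```text
clock 15.05 pos [ 452.2 -226.6   66.6] rpy [-9.002e+01 -6.000e-02 -1.095e+01] F [-0.4 -0.1 -1.6] w 7.5 q7 0.57
 now-axes shift/40: [0.023 0.016 0.022] after-turn axes: [-0.022  0.016  0.023]  turn/5deg: [-6.000e-03  1.801e+01  1.200e-02]
```

Gripped on the wing (7.5). Now I turn it clockwise.

>>> {"name": "apply_moves", "arguments": {"commands": [[[0,0,0,0,0.5,0],[0,0,0,0,0.7,0],[0,0,0,0,0.7,0],[0,0,0,0,0.7,0],[0,0,0,0,0.7,0],[0,0,0,0,0.7,0],[0,0,0,0,0.7,0],[0,0,0,0,0.5,0]]]}}

```text
clock: 15.72
eef_pos: [452.3, -226.7, 66.6]
tool_rot: [-1.571, -0.001, -0.663]
force: [0.1, -0.9, -2.1]
width: 7.7
```

```bash
python3 go.py 453 -226 66.6 -101
```

```text
clock 15.72 pos [ 452.3 -226.7   66.6] rpy [-9.0e+01 -8.0e-02 -3.8e+01] F [ 0.1 -0.9 -2.1] w 7.7 q7 0.25
 now-axes shift/40: [0.003 0.001 0.024] after-turn axes: [-0.02   0.001  0.014]  turn/5deg: [-9.00e-03  1.26e+01  1.50e-02]
```

>>> {"name": "apply_moves", "arguments": {"commands": [[[0,0,0,0,0.8,0],[0,0,0,0,0.8,0],[0,0,0,0,0.8,0],[0,0,0,0,0.8,0],[0,0,0,0,0.8,0],[0,0,0,0,0.8,0],[0,0,0,0,0.8,0],[0,0,0,0,0.8,0]]]}}

```text
clock: 16.38
eef_pos: [452.4, -226.9, 66.7]
tool_rot: [-1.57, -0.002, -1.246]
force: [-0.9, -0.9, -2.3]
width: 7.3
```

>>> {"name": "apply_moves", "arguments": {"commands": [[[0,0,0,0,0.8,0],[0,0,0,0,0.8,0],[0,0,0,0,0.8,0],[0,0,0,0,0.8,0],[0,0,0,0,0.5,0],[0,0,0,0,0.2,0]]]}}

```text
clock: 16.88
eef_pos: [452.3, -227.0, 66.6]
tool_rot: [-1.57, -0.003, -1.603]
force: [-0.7, -0.7, -0.9]
width: 7.4
```

```bash
python3 go.py 453 -226 66.6 -101; python3 -c "
from cell import readout; print(readout.read_state()['torque'])"
```

```text
clock 16.88 pos [ 452.3 -227.    66.6] rpy [-89.97  -0.19 -91.82] F [-0.7 -0.7 -0.9] w 7.4 q7 -0.41
 now-axes shift/40: [-0.025  0.001  0.016] after-turn axes: [-0.027  0.001  0.011]  turn/5deg: [-0.009  1.837  0.038]
[-0.13273629  0.04936141  0.00114857]
```

>>> {"name": "apply_moves", "arguments": {"commands": [[[0,0,0,0,0.6,0],[0,0,0,0,0.6,0],[0,0,0,0,0.5,0],[0,0,0,0,0.4,0],[0,0,0,0,0,0],[0,0,0,0,0,0]]]}}

```text
clock: 17.38
eef_pos: [452.3, -227.1, 66.6]
tool_rot: [-1.57, -0.004, -1.789]
force: [0.2, -0.2, -2.0]
width: 7.1
```

```bash
python3 go.py 453 -226 66.6 -101; python3 -c "
from cell import readout; print(readout.read_state()['torque'])"
```

```text
clock 17.38 pos [ 452.3 -227.1   66.6] rpy [ -89.94   -0.23 -102.52] F [ 0.2 -0.2 -2. ] w 7.1 q7 -0.55
 now-axes shift/40: [-0.03   0.001  0.011] after-turn axes: [-0.029  0.001  0.012]  turn/5deg: [-0.011 -0.304  0.046]
[-0.06018916  0.10414491  0.01899856]
```

>>> {"name": "apply_moves", "arguments": {"commands": [[[0,0,0,0,0,0],[0,0,0,0,0,0],[0,0,0,0,0,0],[0,-0.3,0,0,0,0],[0,-0.6,0,0,0,0],[0,-0.6,0,0,0,0],[0,-0.3,0,0,0,0],[0,0,0,0,0,0]]], "claw": 30}}

```text
clock: 18.05
eef_pos: [452.4, -227.0, 144.4]
tool_rot: [-1.57, -0.003, -1.786]
force: [0.6, 0.4, 0.1]
width: 30.1
```

```bash
python3 go.py 476 -108 135 -101; python3 - <<'E'
from cell import eyes
import pickle
from h import *
d={n:eyes.get_image(n) for n in("wrist","scene")};pickle.dump(d,open('w9.pkl','wb'))
s=d["scene"];p=proj(s,[[462,-168,100]])[0].astype(int)
b=cv2.resize(s["image"][p[1]-50:p[1]+50,p[0]-40:p[0]+40],None,fx=4,fy=4,interpolation=2)
cv2.imwrite('pics/w9.png',np.hstack([d["wrist"]["image"][:,60:540],b])[:,:,::-1])
E
```

```text
clock 18.05 pos [ 452.4 -227.   144.4] rpy [ -89.94   -0.15 -102.35] F [0.6 0.4 0.1] w 30.1 q7 -0.67
 now-axes shift/40: [-3.032  0.227 -0.059] after-turn axes: [-3.032  0.234  0.013]  turn/5deg: [-0.011 -0.271  0.029]
```

View pics/w9.png

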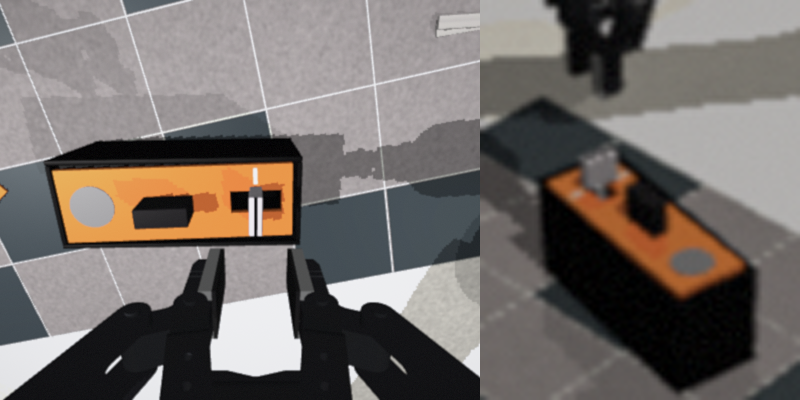

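The wrist crop shows the wing across the slot at (257,210), its slot line running along the white mark at (256,176), and the cover still seated. Next I shut the fingers and move over the pad.

>>> {"name": "apply_moves", "arguments": {"commands": [[[-0.3,0,0,0,-0.2,0],[-0.7,0,0,0,0,0],[-0.7,0,0,0,0,0],[-0.7,0,0,0,0,0],[-0.3,0,0,0,0,0],[0,0,0,0,0,0],[0,0,0,0,0,0]]], "claw": 0}}

```text
clock: 18.73
eef_pos: [469.9, -110.1, 136.6]
tool_rot: [-1.584, 0.0, -1.764]
force: [-0.0, -0.1, -0.0]
width: 0.0
```

```bash
python3 go.py 476 -108 70 -101; python3 - <<'E'
import pickle
from h import *
d=pickle.load(open('w9.pkl','rb'))["wrist"];print(ray(d,[[152.5,205.5]],87)[0].round(1),ray(d,[[152.5,205.5]],83)[0].round(1))
E
```

```text
clock 18.73 pos [ 469.9 -110.1  136.6] rpy [-9.0730e+01  3.0000e-02 -1.0105e+02] F [-0.  -0.1 -0. ] w 0.0 q7 -0.85
 now-axes shift/40: [-0.081  1.662  0.16 ] after-turn axes: [-0.082  1.664  0.139]  turn/5deg: [ 0.146 -0.01  -0.005]
[ 476.8 -109.7   87. ] [ 475.8 -107.3   83. ]
```

>>> {"name": "apply_moves", "arguments": {"commands": [[[-0.06,0.2,0.1,0.15,0,0],[-0.02,0.4,0.04,0,0,0],[0,0.4,0,0,0,0],[0,0.2,0,0,0,0],[0,0.05,0,0,0,0],[0,0,0,0,0,0]]]}}

```text
clock: 19.23
eef_pos: [474.2, -112.1, 83.4]
tool_rot: [-1.572, -0.002, -1.767]
force: [0.0, -0.1, 0.5]
width: 0.1
```

```bash
python3 go.py 476 -108 62 -101
```

```text
clock 19.23 pos [ 474.2 -112.1   83.4] rpy [ -90.06   -0.13 -101.25] F [ 0.  -0.1  0.5] w 0.1 q7 -0.75
 now-axes shift/40: [-0.11   0.534  0.026] after-turn axes: [-0.109  0.534  0.026]  turn/5deg: [ 0.013 -0.051  0.026]
```

>>> {"name": "apply_moves", "arguments": {"commands": [[[-0.08,0.15,0.02,0,0,0],[-0.05,0.12,0,0,0,0],[0,0.08,0,0,0,0],[0,0.03,0,0,0,0],[0,0,0,0,0,0]]]}}

```text
clock: 19.65
eef_pos: [476.9, -108.4, 68.2]
tool_rot: [-1.569, -0.003, -1.769]
force: [0.4, -0.6, 0.0]
width: 0.1
```

>>> {"name": "apply_moves", "arguments": {"commands": [[[0,0.05,0,0,0,0],[0,0.05,0,0,0,0],[0,0.03,0,0,0,0]]]}}

```text
clock: 19.9
eef_pos: [477.5, -108.4, 63.2]
tool_rot: [-1.568, -0.003, -1.769]
force: [-0.3, -0.8, -0.3]
width: 0.1
```

```bash
python3 go.py 476 -108 60 -101
```

```text
clock 19.90 pos [ 477.5 -108.4   63.2] rpy [ -89.83   -0.17 -101.33] F [-0.3 -0.8 -0.3] w 0.1 q7 -0.73
 now-axes shift/40: [-0.002  0.079 -0.039] after-turn axes: [-0.002  0.079 -0.039]  turn/5deg: [-0.033 -0.066  0.033]
```

>>> {"name": "apply_moves", "arguments": {"commands": [[[0,0.05,-0.01,0,0,0],[0,0.04,0,0,0,0],[0,0.02,0,0,0,0]]]}}

```text
clock: 20.15
eef_pos: [477.3, -108.2, 58.6]
tool_rot: [-1.567, -0.003, -1.768]
force: [-0.3, 0.3, 2.9]
width: 0.0
```

>>> {"name": "apply_moves", "arguments": {"commands": [[[0,0.05,0,0,0,0],[0,0.04,0,0,0,0],[0,0.04,0,0,0,0]]]}}

```text
clock: 20.4
eef_pos: [477.4, -108.1, 55.6]
tool_rot: [-1.566, 0.001, -1.769]
force: [-7.0, 4.2, 38.1]
width: 0.1
```

```bash
python3 - <<'E'
from cell import eyes,readout
for i in range(6):
    eyes.get_image("scene"); s=readout.read_state(); print(s["clock"],s["eef_pos"].round(2),s["force"].round(1))
E
```

```text
20.45 [ 477.37 -108.1    55.69] [-4.9  3.7 21.1]
20.5 [ 477.36 -108.11   55.67] [-4.6  3.4 23.2]
20.55 [ 477.38 -108.11   55.69] [-5.5  2.5 23.5]
20.6 [ 477.37 -108.1    55.69] [-4.8  2.7 23.6]
20.65 [ 477.39 -108.09   55.69] [-4.9  3.3 22.6]
20.7 [ 477.4  -108.11   55.71] [-4.1  2.  23.1]
```

```bash
python3 - <<'E'
from cell import eyes,readout,finish_job
import pickle
from h import *
a=pickle.load(open('w9.pkl','rb'))["scene"];b=eyes.get_image("scene");i0=pickle.load(open('im0.pkl','rb'))["scene"]
for d in(a,b):
    m=orange(d["image"])[100:190,230:340];c=max(cv2.findContours(m,0,1)[0],key=cv2.contourArea);print(np.round(cv2.minAreaRect(c)[0],1),cv2.contourArea(c))
for n,p in dict(cellA=(725,63,30),jar=(701,214,30),cellB=(518,471,30),tape=(700,-320,10),dish=(620,-413,8),drv=(749,-123,10),tw=(539,-460,2)).items():
    x,y=proj(b,[p])[0].astype(int);q=np.s_[max(y-14,0):y+14,max(x-14,0):x+14];print(n,np.abs(i0["image"][q].astype(int)-b["image"][q]).mean().round(1))
print(readout.read_state()["force"].round(1));print(finish_job())
E
```

```text
[59.7 48.9] 452.5
[59.7 50. ] 277.5
cellA 2.8
jar 4.3
cellB 2.6
tape 1.9
dish 2.4
drv 2.0
tw 2.7
[-3.2  2.5 22.8]
the job is handed in; nothing more can be done
None
```

I laid the cover in the recess over the wing, turned the wing a quarter turn clockwise, pressed the pad end down with shut fingertips, and handed the job in while holding it there. No verdict was reported.

**Last checks:**
- **Cover:** the last wrist picture, taken before pressing, showed it seated inside the lip.
- **Fastener:** the tool turned 91.5° while gripping the wing, and in the same picture the slot line ran along the white mark.
- **Press:** the push held steady at about 23 N (about 7 N is needed). The force climbed sharply after roughly 3–4 mm of travel, so the pad end should be on the rim. I did not measure the pad's height directly.
- **Other things on the bench:** comparing scene pictures around each of the seven things showed no visible change.
- **Time:** about 21 s on the robot's clock, of the 54 s allowed.

**What failed or disagreed:**
- **Reported tool height:** the TCP reading was about 25 mm lower than the real fingertips. My first grasp closed above the rib because of this. I confirmed the error by lowering slowly next to the rib and took all later heights from the grasp.
- **Wrist camera:** apparent sizes suggested the wrist camera's stated height is about 4–5 mm off. I aligned the cover to the lip relative to the tool instead.
- **Top camera:** it put the case about 5–9 mm away in x from the wrist estimate. I trusted the wrist view, and the cover fitted.

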